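# Present the ring tray of the checking fixture

### The job

The checking fixture has two trays side by side, both standing a little open: one carries a round steel ring, the other a rectangular block. Push the block's tray fully home, and draw the ring's tray out to its front stop with a fingertip hooked behind its lip, in either order. Do not pinch the lips between the fingers, do not touch or lift the ring or the block, which stay lying in their trays, and leave the things beside the fixture where they stand.

Things in the scene. Friction and masses are not known exactly. Their poses are not given: they have to be found in the camera images.
- fixture: Fixed aluminium base plate 380 x 270 x 14 mm, x -230 to +150 mm. Origin on the work surface, midway between the rails; x points away from its front, along the rails; y left, z up. Trays run at y = +65 (left) and -65 mm (right), drawn out to -x. Stops 27 mm high at x -221 to -205; rear bar 34 mm high at x 105 to 145 with clamps up to 160 mm high at its ends.
- tray_left (a joint): How far the left tray (fixture y = +65 mm) is drawn out, m: 0 fully home, 0.12 at its front stop. It needs about 2.5 N to slide, plus 10 N per m/s, stays where it is left, starts 0.015 to 0.035 out. Grey plastic plate 170 mm long, 100 mm wide, 8 mm thick; its floor is 30 mm above the work surface.
- tray_right (a joint): The same for the right tray (fixture y = -65 mm), which is identical.
- nest_left (a point): Centre of the nest floor of the left tray, moving with it: a place 98 mm (x) by 88 mm (y) inside rims 8 mm high and 6 mm thick, where the part lies, 30 mm above the work surface, axes as the fixture's. At fixture x = +30 mm when the tray is home.
- nest_right (a point): The same point of the right tray.
- lip_left (a point): Upright aluminium lip at the front end of the left tray, moving with it: 10 mm thick (x), 90 mm wide (y), 22 mm high, its outer half (-x side) 18 mm. Point: middle of its foot, mid-thickness, on the tray floor, 30 mm above the work surface; axes as the fixture's. Hook its rear (+x) face, 5 mm from the point; behind it the floor is free for 50 mm (100 wide) up to the nest's rim.
- lip_right (a point): Upright aluminium lip at the front end of the right tray, moving with it: 10 mm thick (x), 90 mm wide (y), 22 mm high, its outer half (-x side) 18 mm. Point: middle of its foot, mid-thickness, on the tray floor, 30 mm above the work surface; axes as the fixture's. Hook its rear (+x) face, 5 mm from the point; behind it the floor is free for 50 mm (100 wide) up to the nest's rim.
- ring: Loose round steel ring, outer diameter 54 mm, bore 32 mm, 22 mm high, lying flat in the nest of one of the trays (left or right). Origin: centre of its underside; z up along its axis. Slides freely on the tray floor within the rims.
- block: Loose rectangular aluminium block 50 x 36 x 24 mm with two 12 mm holes, lying in the nest of the other tray. Origin: centre of its underside; z up.
- jar: Bystander: clear jar with a white cap, 48 mm across, 65 mm high, standing to the left of the fixture. Origin: centre of its underside.
- plug_gauge: Bystander: steel plug gauge standing upright, foot 36 mm across, 70 mm high, to the right of the fixture. Origin: centre of its underside.
- pendant: Bystander: white hand box with a joystick, 150 x 90 x 35 mm, 77 mm high with the stick, to the right of the fixture, further back. Origin: centre of its underside.
Things that resemble listed ones, but are neither listed nor needed, are in the scene too. Leave any pink look-alike of the ring alone.

How it is judged:
By the outcome, as a careful person would: the job done as asked, in the order asked, and still so for the second after the job is handed in, with the robot touching nothing.
It also fails if it takes over 42 s, if anything falls off the work surface, if the arm or the gripper's body presses on something with over 40 N, if the wrist force passes 120 N, or if a joint passes its speed limit or range.

### The arm

A 6-joint arm with a two-finger parallel gripper is mounted at the origin on the work surface. World frame = base frame: x ahead of the robot, y to its left, z up, the work surface at z = 0. Lengths are in m, angles in rad, forces in N, time in s.
With the tool pointing down it reaches from about 0.25 to 0.775 m from the base axis. Payload 4 kg.
Tool frame: the origin (TCP) lies where the fingers leave the gripper's body, on its centre line; the fingertips stand 73 mm ahead of it and the grasp point (between the pads) lies 54 mm ahead of it; z points along the fingers, y is the direction in which the jaws open and shut (so a half turn about z gives the same grasp; the last joint's range is limited). The gripper opens to 85 mm and grips with 20 to 120 N. Pads are 22 mm wide; open, the fingers measure 114 mm over their backs; the gripper's body (76 mm by 85 mm) begins 54 mm behind the grasp point. The pads swing forward as they close: fully open they stand 13 mm farther back than shut.
Start: joints at [-1.329, 0.087, 1.371, -0, 1.684, -0.103], TCP at [0.186, -0.518, 0.304] pointing down, gripper open.
Joint ranges: [-3.1, 3.1], [-0.76, 2.03], [0.27, 2.55], [-1.08, 4.22], [0.17, 2.65], [-2.57, 2.57]. Speed limits (rad/s): [2.79, 2.79, 3.14, 3.14, 3.14, 3.14].

### API

Orientations are given as a unit quaternion [x, y, z, w].
In Python, from station import robot gives the robot as it stands.
- The arm moves only by the tool apply_moves, never from a script. Its argument "rows" is text: rows parted by semicolons, each of 7 numbers parted by spaces: the gripper's target within -1 to 1 (fully open at 1, half-way at 0, shut at -1), then the shift along the world's x, y, z in m, then the turn, a rotation vector about the world's x, y, z in rad. A call has exactly 5 rows; each row is the pose to reach, as a shift and turn from the pose commanded when the call began; what a row does not reach only later rows make up. A row lasts 1/8 s, in which the tool goes at most 62.5 mm and 10.7 degrees, less where a joint would pass 70% of its speed; a pose out of reach is approached as far as the arm can. A call with a gripper value outside its range is refused whole. The fingers move at their own pace and stop on an object; "grip_force" is the grip in N (left out, the last holds). Time passes only in rows, so rows that repeat a pose let the fingers close, or fill a call up. It gives the time, the measured TCP pose, the force and the opening at its end, in the units of the state.
- robot.read_state(): the state, without advancing time (a new reading comes with each control period).
- robot.grab_frame(name): name is "scene" or "top"; returns the picture (384x512x3 uint8, red, green, blue); there is no depth.
- robot.camera_model(name): a dict with "fx", "fy", "cx", "cy" (pixels), "R" (3x3) and "t" (3): a world point X has camera coordinates R X + t. Camera axes: x right, y down, z forward; pixel columns grow to the right and rows downward; lengths in m; the calibration is good to about 2 mm. A picture is of the moment at which its call begins. camera_model takes no time and is no camera call.
- robot.sign_off(): hands the job in, once; it reports no verdict.
The state is a dict: "clock": time; "joints": joint angles; "qvel": joint speeds; "effort": joint torques, N m; "tool_pos": TCP position; "orientation": TCP orientation; "contact_force": force on the tool from outside, world axes, zero at the start; "moment": the same for the moment, N m; "gripper_width": finger opening in m.
Only numpy, scipy, OpenCV 4.12 (cv2) and the standard library are available. Lean on these libraries where they do the work, as an engineer would, in place of code of your own. Each camera call takes 0.05 s, during which the arm holds its last target.

## Working session

There is one attempt and no reset: what is moved stays moved. The work goes in short steps, Python scripts to look and compute and a tool call to move; the robot and the scene stay as the last step left them, time stands still between calls to the robot, and variables do not carry over. Pictures are saved under pics/ and viewed, and the job is handed in when it is done.

Besides the shell and the picture viewer there is one more tool, called after "Emit:" by a JSON object that holds its "name" and its "arguments", one argument or row to a line. apply_moves: Moves the arm, as the interface text tells. Its arguments: {"type":"object","properties":{"rows":{"type":"string"},"grip_force":{"type":"number"}},"required":["rows"]}

```bash
mkdir -p pics; python3 - <<'E'
from station import robot
import cv2,pickle
for n in("scene","top"):
    f=robot.grab_frame(n);cv2.imwrite(f"pics/{n}0.png",f[:,:,::-1])
    c=robot.camera_model(n);print(n,c)
print(robot.read_state())
E
```

```text
scene {'fx': 398.3442397301781, 'fy': 398.3442397301781, 'cx': 253.0040827687074, 'cy': 193.319476720852, 'R': array([[-0.82562508,  0.56420424,  0.00409965],
       [ 0.40239273,  0.59390136, -0.69667874],
       [-0.39550388, -0.57354577, -0.71737154]]), 't': array([ 0.54714068, -0.23763633,  1.06251728])}
top {'fx': 378.31787779085676, 'fy': 378.31787779085676, 'cx': 258.07639626932126, 'cy': 189.60131192485935, 'R': array([[ 0.02572153, -0.99958889, -0.0126669 ],
       [-0.99222473, -0.02398443, -0.12212629],
       [ 0.12177227,  0.01570968, -0.99243374]]), 't': array([-0.00323682,  0.65383241,  0.72477158])}
{'clock': 0.1, 'joints': array([-1.32911734e+00,  8.79286682e-02,  1.37212341e+00,  2.52724958e-05,
        1.68358746e+00, -1.03081553e-01]), 'qvel': array([ 0.00080733, -0.00162273, -0.00312591,  0.00112227,  0.0003375 ,
        0.00046385]), 'effort': array([ 1.39407573e-03, -3.53016078e+01, -3.14219284e+01, -1.02491733e-04,
        7.95791508e-03,  9.76654917e-06]), 'tool_pos': array([ 0.18582388, -0.51734177,  0.30281972]), 'orientation': array([ 9.85178518e-01,  1.71529123e-01, -5.83391014e-05, -1.02185362e-03]), 'contact_force': array([-0.46304158,  0.4292682 , -0.1318348 ]), 'moment': array([ 0.01793931, -0.00871878, -0.01846071]), 'gripper_width': 0.08503380744332455}
```

View pics/scene0.png

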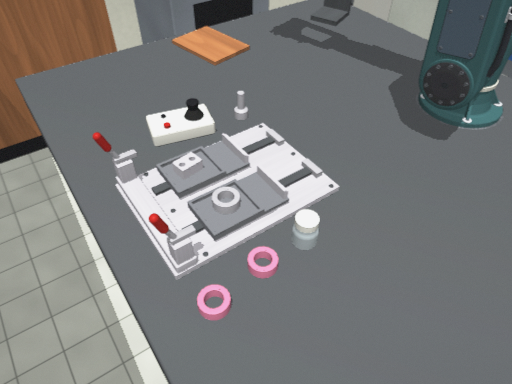

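View pics/top0.png

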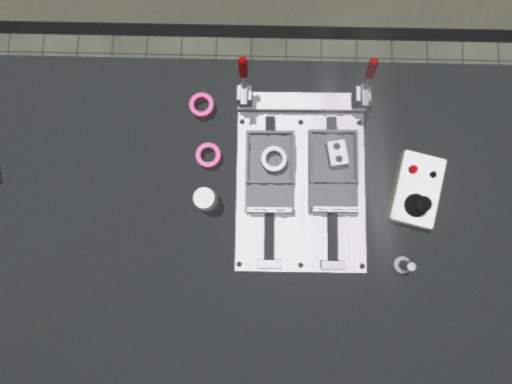

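The top view has the fixture at columns 235-367, rows 93-272. The steel ring is at (274,158) in the left tray and the block at (338,153) in the right tray. The lips are at about (270,211) and (335,210). The ring look-alikes are pink, at (202,105) and (208,155), outside the fixture.

```bash
python3 - <<'E'
import cv2
f=cv2.imread("pics/top0.png")
cv2.imwrite("pics/top0a.png",cv2.resize(f[85:285,225:375],None,fx=4,fy=4,interpolation=cv2.INTER_CUBIC)[:600])
cv2.imwrite("pics/top0b.png",cv2.resize(f[185:285,225:375],None,fx=5,fy=5,interpolation=cv2.INTER_CUBIC))
E
```

```text
(no output)
```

View pics/top0a.png

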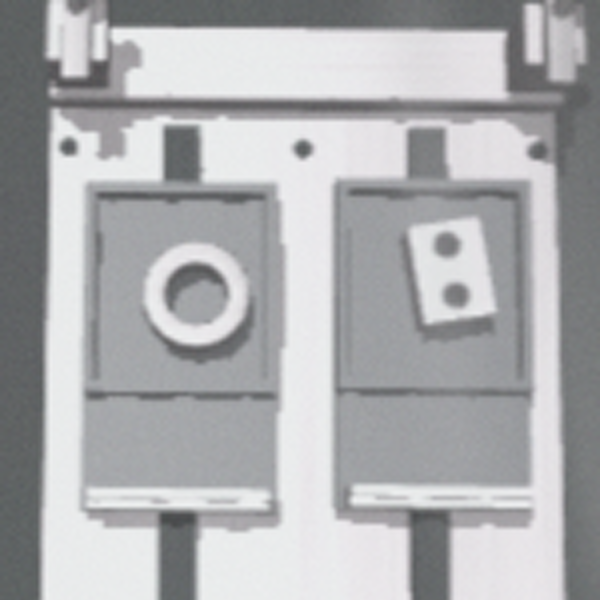

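View pics/top0b.png

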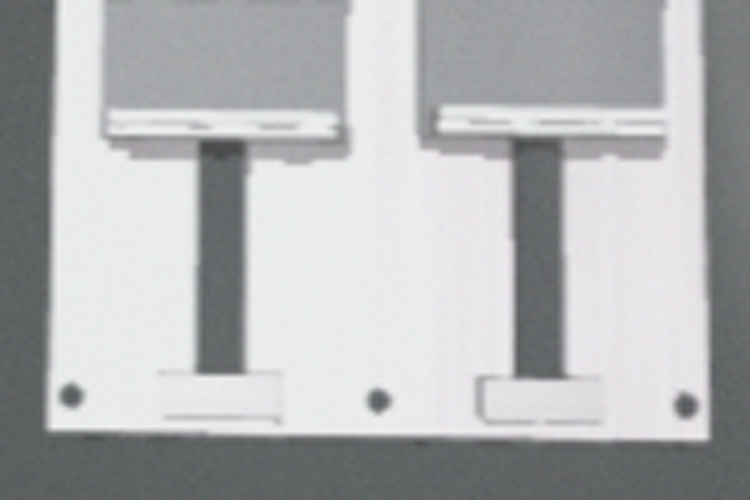

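```bash
cat > h.py <<'E'
import numpy as np
from station import robot
def bp(n,u,v,z):
    c=robot.camera_model(n);d=c["R"].T@np.array([(u-c["cx"])/c["fx"],(v-c["cy"])/c["fy"],1]);o=-c["R"].T@c["t"]
    return o+d*(z-o[2])/d[2]
def pj(n,X):
    c=robot.camera_model(n);p=c["R"]@np.asarray(X)+c["t"];return np.array([c["fx"]*p[0]/p[2]+c["cx"],c["fy"]*p[1]/p[2]+c["cy"]])
E
python3 - <<'E'
from h import *
np.set_printoptions(precision=4,suppress=True)
for l,u,v,z in [("FL",234.4,271,.014),("FR",367,273,.014),("left edge up",237,116,.014),("right edge up",364,116,.014),
 ("bar rearL",253,92,.034),("bar rearR",351,93,.034),
 ("hole L",239.2,264,.014),("hole M",300.5,265,.014),("hole R",362,266,.014),("bholeL",242,121.7,.014),("bholeM",300.7,122,.014),("bholeR",359.5,122.5,.014),
 ("lipL rl",246.4,207,.052),("lipL rr",292.6,207.6,.052),("lipL f",247,212,.048),("lipR rl",312.6,206.3,.052),("lipR rr",358,206.6,.052),("lipR f",335,212.2,.048),("jar",204,198,.065),("plug",411,267,.07)]:
    print(l,bp("top",u,v,z))
E
```

```text
FL [0.4886 0.0574 0.014 ]
FR [ 0.4918 -0.2118  0.014 ]
left edge up [0.8147 0.0628 0.014 ]
right edge up [ 0.8206 -0.2085  0.014 ]
bar rearL [0.8611 0.0292 0.034 ]
bar rearR [ 0.8632 -0.1764  0.034 ]
hole L [0.5029 0.0481 0.014 ]
hole M [ 0.5042 -0.0769  0.014 ]
hole R [ 0.5055 -0.2018  0.014 ]
bholeL [0.8024 0.0516 0.014 ]
bholeM [ 0.8045 -0.0738  0.014 ]
bholeR [ 0.8061 -0.1988  0.014 ]
lipL rl [0.617  0.0351 0.052 ]
lipL rr [ 0.6181 -0.0562  0.052 ]
lipL f [0.6074 0.0338 0.048 ]
lipR rl [ 0.6216 -0.0957  0.052 ]
lipR rr [ 0.6232 -0.185   0.052 ]
lipR f [ 0.6113 -0.1405  0.048 ]
jar [0.6316 0.1179 0.065 ]
plug [ 0.5101 -0.2793  0.07  ]
```

The crop confirms the choice: the round steel ring is in the left tray, which gets drawn out, and the block is in the right tray, which gets pushed home. The fixture yaw is about 0.011 and its origin about (0.719,-0.075). I estimate the left tray at 27 mm out and the right at 21 mm. The fingers stay shut throughout.

Emit:
{"name": "apply_moves", "arguments": {
  "rows": "-1 0.039 0.038 0 0 0 -0.067; -1 0.078 0.076 0 0 0 -0.134; -1 0.117 0.113 0 0 0 -0.2; -1 0.156 0.151 0 0 0 -0.267; -1 0.195 0.19 0 0 0 -0.334",
  "grip_force": 20
}}

```text
clock: 0.72
tool_pos: [0.3818, -0.3262, 0.3034]
orientation: [1.0, 0.004, -0.0, -0.0]
contact_force: [0.6, -0.6, -0.8]
gripper_width: 0.0003
```

Emit:
{"name": "apply_moves", "arguments": {
  "rows": "-1 0.039 0.038 -0.02 0 0 0; -1 0.078 0.076 -0.04 0 0 0; -1 0.117 0.113 -0.06 0 0 0; -1 0.156 0.151 -0.08 0 0 0; -1 0.194 0.187 -0.1 0 0 0"
}}

```text
clock: 1.35
tool_pos: [0.5758, -0.1391, 0.2027]
orientation: [1.0, 0.006, -0.0, 0.0]
contact_force: [-0.1, 0.6, 0.7]
gripper_width: -0.0002
```

Emit:
{"name": "apply_moves", "arguments": {
  "rows": "-1 0 0 -0.02 0 0 0; -1 0 0 -0.04 0 0 0; -1 0 0 -0.06 0 0 0; -1 0 0 -0.06 0 0 0; -1 0 0 -0.06 0 0 0"
}}

```text
clock: 1.98
tool_pos: [0.5751, -0.1408, 0.1445]
orientation: [1.0, 0.005, 0.0, 0.0]
contact_force: [0.1, 0.1, -0.1]
gripper_width: 0.0
```

```bash
python3 - <<'E'
from h import *
import cv2
f=robot.grab_frame("scene");g=f[:,:,::-1]
cv2.imwrite("pics/s1.png",cv2.resize(g[60:280,110:360],None,fx=3,fy=2.7,interpolation=cv2.INTER_CUBIC))
s=robot.read_state();print(s)
E
```

```text
{'clock': 2.025, 'joints': array([-3.35766601e-01,  2.60806707e-01,  1.49135425e+00, -7.71392765e-05,
        1.38769973e+00,  1.22436797e+00]), 'qvel': array([-0.00165407, -0.00677219, -0.00613751,  0.0033714 , -0.0026455 ,
        0.00048203]), 'effort': array([ 3.16075527e-02, -3.98620927e+01, -2.86681384e+01,  1.85101606e-03,
        2.11899384e-02, -1.52688733e-05]), 'tool_pos': array([ 0.57537051, -0.14086596,  0.14501794]), 'orientation': array([9.99985378e-01, 5.33783849e-03, 8.03406589e-04, 3.25436844e-04]), 'contact_force': array([-0.10139836,  0.63525018,  0.13180741]), 'moment': array([0.01756799, 0.00732193, 0.00373016]), 'gripper_width': 0.00015884807923086577}
```

View pics/s1.png

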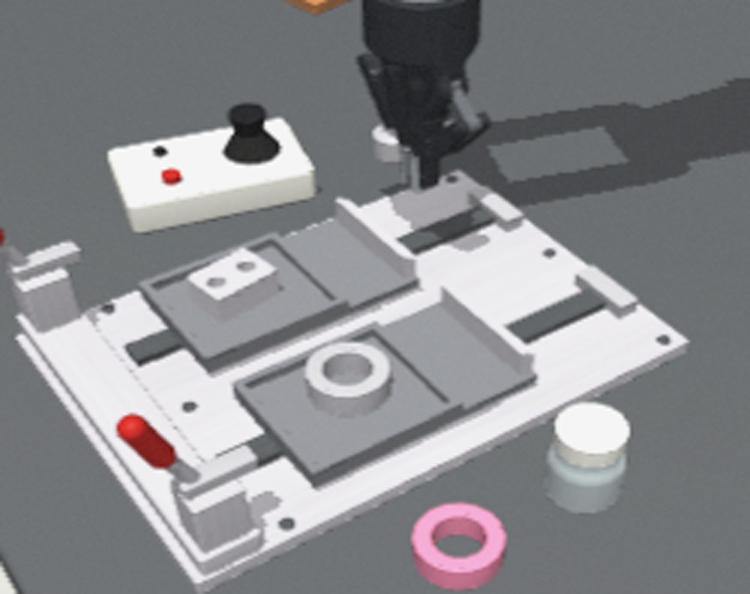

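The fingertip is at about (252,129) in the scene image, over the plate in front of the right lip. I'll check its height against the projection.

```bash
python3 - <<'E'
from h import *
for z in(.062,.072,.082):
  for dx in (-.011,.011): print(z,dx,pj("scene",[.5754+dx,-.1409+.0145,z]),pj("scene",[.5754+dx,-.1409-.0145,z]))
E
```

```text
0.062 -0.011 [257.64132101 134.16859478] [250.18068237 127.5201273 ]
0.062 0.011 [249.26143713 137.67625362] [241.88587803 130.89503352]
0.072 -0.011 [257.69898245 130.44883985] [250.17620736 123.81654055]
0.072 0.011 [249.24908396 133.94803894] [241.8128102  127.18221412]
0.082 -0.011 [257.75761379 126.66651632] [250.17165852 120.0518487 ]
0.082 0.011 [249.23652086 130.15646707] [241.73852466 123.40751817]
```

Emit:
{"name": "apply_moves", "arguments": {
  "rows": "-1 0 0 -0.015 0 0 0; -1 0 0 -0.025 0 0 0; -1 0 0 -0.03 0 0 0; -1 0 0 -0.034 0 0 0; -1 0 0 -0.034 0 0 0"
}}

```text
clock: 2.65
tool_pos: [0.5748, -0.1406, 0.1096]
orientation: [1.0, 0.005, -0.0, -0.0]
contact_force: [0.1, 0.4, 0.3]
gripper_width: 0.0
```

Emit:
{"name": "apply_moves", "arguments": {
  "rows": "-1 0.008 0 0 0 0 0; -1 0.016 0 0 0 0 0; -1 0.022 0 0 0 0 0; -1 0.027 0 0 0 0 0; -1 0.031 0 0 0 0 0"
}}

```text
clock: 3.28
tool_pos: [0.6057, -0.1406, 0.1099]
orientation: [1.0, 0.005, -0.001, -0.0]
contact_force: [-3.1, 1.6, 2.3]
gripper_width: 0.0001
```

Emit:
{"name": "apply_moves", "arguments": {
  "rows": "-1 0.002 0 0 0 0 0; -1 0.004 0 0 0 0 0; -1 0.006 0 0 0 0 0; -1 0.008 0 0 0 0 0; -1 0.01 0 0 0 0 0"
}}

```text
clock: 3.9
tool_pos: [0.616, -0.1405, 0.1099]
orientation: [1.0, 0.005, -0.0, -0.0]
contact_force: [-2.6, 0.1, 2.3]
gripper_width: 0.0
```

Contact at about 3 N, so the tray is sliding. I'll creep on to the end.

Emit:
{"name": "apply_moves", "arguments": {
  "rows": "-1 0.001 0 0 0 0 0; -1 0.002 0 0 0 0 0; -1 0.003 0 0 0 0 0; -1 0.004 0 0 0 0 0; -1 0.004 0 0 0 0 0"
}}

```text
clock: 4.53
tool_pos: [0.62, -0.1406, 0.1098]
orientation: [1.0, 0.005, 0.0, 0.0]
contact_force: [-1.9, 1.1, 0.5]
gripper_width: -0.0001
```

Emit:
{"name": "apply_moves", "arguments": {
  "rows": "-1 0.001 0 0 0 0 0; -1 0.002 0 0 0 0 0; -1 0.003 0 0 0 0 0; -1 0.003 0 0 0 0 0; -1 0.003 0 0 0 0 0"
}}

```text
clock: 5.15
tool_pos: [0.623, -0.1406, 0.1098]
orientation: [1.0, 0.005, 0.0, 0.0]
contact_force: [-2.0, 0.8, -0.3]
gripper_width: -0.0002
```

Emit:
{"name": "apply_moves", "arguments": {
  "rows": "-1 0.001 0 0 0 0 0; -1 0.001 0 0 0 0 0; -1 0.002 0 0 0 0 0; -1 0.002 0 0 0 0 0; -1 0.002 0 0 0 0 0"
}}

```text
clock: 5.78
tool_pos: [0.6238, -0.1406, 0.1098]
orientation: [1.0, 0.005, -0.002, -0.0]
contact_force: [-6.7, 2.6, 2.4]
gripper_width: -0.0002
```

Emit:
{"name": "apply_moves", "arguments": {
  "rows": "-1 0.001 0 0 0 0 0; -1 0.001 0 0 0 0 0; -1 0.002 0 0 0 0 0; -1 0.002 0 0 0 0 0; -1 0.002 0 0 0 0 0"
}}

```text
clock: 6.4
tool_pos: [0.6242, -0.1406, 0.1098]
orientation: [1.0, 0.005, -0.004, -0.0]
contact_force: [-11.4, 2.1, 5.2]
gripper_width: 0.0001
```

It reached the stop at TCP x 0.624 (I expected about 0.623), and the force is rising. One more slight press, then back off, lift, and go over behind the left lip.

Emit:
{"name": "apply_moves", "arguments": {
  "rows": "-1 0.002 0 0 0 0 0; -1 0.002 0 0 0 0 0; -1 -0.005 0 0 0 0 0; -1 -0.018 0 0 0 0 0; -1 -0.03 0 0 0 0 0"
}}

```text
clock: 7.02
tool_pos: [0.5966, -0.1409, 0.1102]
orientation: [1.0, 0.005, 0.001, 0.0]
contact_force: [0.5, 0.6, 0.2]
gripper_width: -0.0003
```

Emit:
{"name": "apply_moves", "arguments": {
  "rows": "-1 0 0 0.03 0 0 0; -1 0 0 0.06 0 0 0; -1 0.015 0.043 0.07 0 0 0; -1 0.03 0.087 0.07 0 0 0; -1 0.044 0.13 0.07 0 0 0"
}}

```text
clock: 7.65
tool_pos: [0.6412, -0.0097, 0.1806]
orientation: [1.0, 0.005, 0.001, 0.0]
contact_force: [0.7, 0.4, -0.1]
gripper_width: -0.0001
```

```bash
python3 - <<'E'
from h import *
import cv2
f=robot.grab_frame("scene");g=f[:,:,::-1]
cv2.imwrite("pics/s2.png",cv2.resize(g[60:280,110:360],None,fx=3,fy=2.7,interpolation=cv2.INTER_CUBIC))
f=robot.grab_frame("top");g=f[:,:,::-1]
cv2.imwrite("pics/t2.png",cv2.resize(g[85:285,195:375],None,fx=4,fy=3,interpolation=cv2.INTER_CUBIC))
s=robot.read_state();print(s["tool_pos"],s["contact_force"])
E
```

```text
[ 0.64148924 -0.00643718  0.18011828] [-0.41271553 -0.32697304  0.12397207]
```

View pics/s2.png

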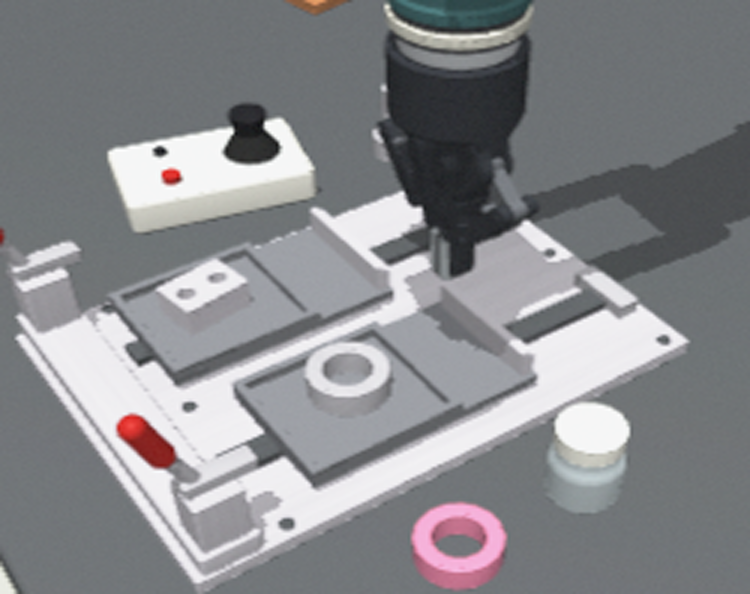

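View pics/t2.png

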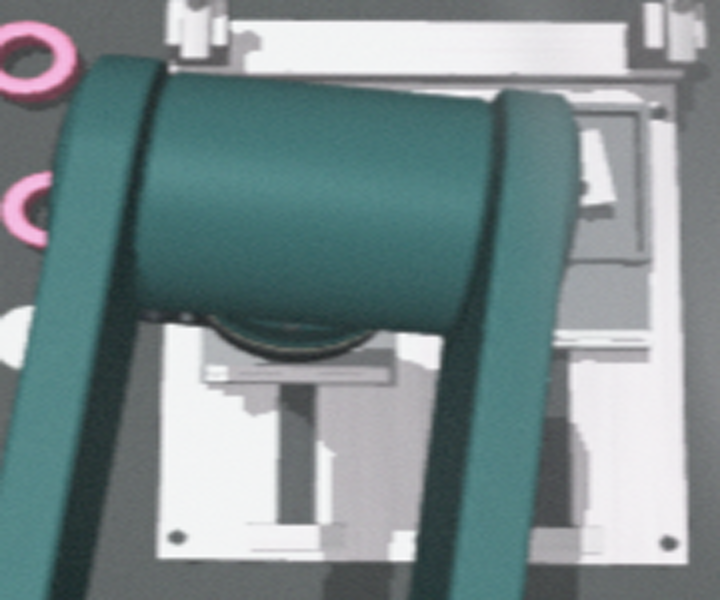

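The right tray is home. The fingertip, at scene crop (455,270), is above the area behind the left lip. Lowering it into the 50 mm gap.

Emit:
{"name": "apply_moves", "arguments": {
  "rows": "-1 0 -0.002 -0.02 0 0 0; -1 0.001 -0.002 -0.035 0 0 0; -1 0.001 -0.002 -0.048 0 0 0; -1 0.001 -0.002 -0.06 0 0 0; -1 0.001 -0.002 -0.06 0 0 0"
}}

```text
clock: 8.38
tool_pos: [0.641, -0.013, 0.1181]
orientation: [1.0, 0.005, -0.002, -0.0]
contact_force: [-0.3, 0.2, 0.4]
gripper_width: 0.0001
```

Emit:
{"name": "apply_moves", "arguments": {
  "rows": "-1 0 0 -0.004 0 0 0; -1 0 0 -0.008 0 0 0; -1 0 0 -0.011 0 0 0; -1 0 0 -0.011 0 0 0; -1 0 0 -0.011 0 0 0"
}}

```text
clock: 9.0
tool_pos: [0.642, -0.0126, 0.1091]
orientation: [1.0, 0.005, 0.0, 0.0]
contact_force: [-0.3, 0.1, -0.2]
gripper_width: -0.0003
```

```bash
python3 - <<'E'
from h import *
import cv2
f=robot.grab_frame("scene");g=f[:,:,::-1]
cv2.imwrite("pics/s3.png",cv2.resize(g[110:250,170:320],None,fx=5,fy=4,interpolation=cv2.INTER_CUBIC))
s=robot.read_state();print(s["tool_pos"],s["contact_force"])
E
```

```text
[ 0.64199658 -0.01263062  0.10912967] [ 0.45041219 -0.02221354 -0.68923737]
```

View pics/s3.png

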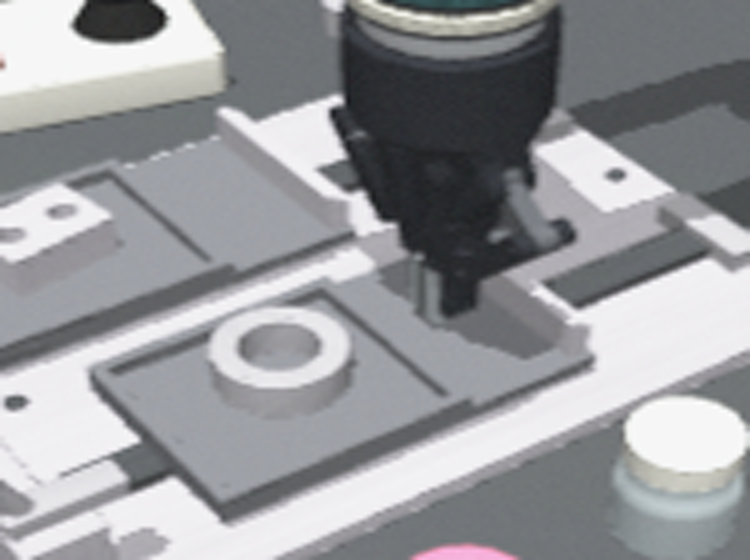

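The tip is between the lip and the nest's rim, off the floor. The stop should come at about TCP x 0.532. Pulling.

Emit:
{"name": "apply_moves", "arguments": {
  "rows": "-1 -0.005 0 0 0 0 0; -1 -0.01 0 0 0 0 0; -1 -0.013 0 0 0 0 0; -1 -0.017 0 0 0 0 0; -1 -0.022 0 0 0 0 0"
}}

```text
clock: 9.68
tool_pos: [0.6202, -0.0127, 0.109]
orientation: [1.0, 0.005, 0.001, 0.0]
contact_force: [2.7, -0.6, -2.0]
gripper_width: 0.0
```

Emit:
{"name": "apply_moves", "arguments": {
  "rows": "-1 -0.006 0 0 0 0 0; -1 -0.012 0 0 0 0 0; -1 -0.018 0 0 0 0 0; -1 -0.024 0 0 0 0 0; -1 -0.03 0 0 0 0 0"
}}

```text
clock: 10.3
tool_pos: [0.5895, -0.0129, 0.1091]
orientation: [1.0, 0.005, 0.0, 0.0]
contact_force: [2.8, -1.8, -1.3]
gripper_width: 0.0001
```

Emit:
{"name": "apply_moves", "arguments": {
  "rows": "-1 -0.006 0 0 0 0 0; -1 -0.012 0 0 0 0 0; -1 -0.018 0 0 0 0 0; -1 -0.024 -0.001 0 0 0 0; -1 -0.03 -0.001 0 0 0 0"
}}

```text
clock: 10.92
tool_pos: [0.5596, -0.0131, 0.1092]
orientation: [1.0, 0.005, 0.0, -0.001]
contact_force: [2.8, -0.2, 0.6]
gripper_width: -0.0001
```

Emit:
{"name": "apply_moves", "arguments": {
  "rows": "-1 -0.005 0 0 0 0 0; -1 -0.01 0 0 0 0 0; -1 -0.014 0 0 0 0 0; -1 -0.018 0 0 0 0 0; -1 -0.02 0 0 0 0 0"
}}

```text
clock: 11.55
tool_pos: [0.5396, -0.0136, 0.1089]
orientation: [1.0, 0.005, -0.0, 0.0]
contact_force: [2.2, 2.4, 0.7]
gripper_width: 0.0005
```

Emit:
{"name": "apply_moves", "arguments": {
  "rows": "-1 -0.001 0 0 0 0 0; -1 -0.002 0 0 0 0 0; -1 -0.004 0 0 0 0 0; -1 -0.005 0 0 0 0 0; -1 -0.005 0 0 0 0 0"
}}

```text
clock: 12.18
tool_pos: [0.5347, -0.0137, 0.1089]
orientation: [1.0, 0.005, -0.0, 0.0]
contact_force: [1.6, 1.1, 1.0]
gripper_width: 0.0
```

Emit:
{"name": "apply_moves", "arguments": {
  "rows": "-1 -0.001 0 0 0 0 0; -1 -0.002 0 0 0 0 0; -1 -0.003 0 0 0 0 0; -1 -0.004 0 0 0 0 0; -1 -0.004 0 0 0 0 0"
}}

```text
clock: 12.8
tool_pos: [0.5334, -0.0138, 0.109]
orientation: [1.0, 0.005, 0.004, 0.0]
contact_force: [11.7, 0.6, -7.1]
gripper_width: -0.0
```

Front stop reached at 0.533 (I expected about 0.532) with the force rising. A slight press, then free the tip rearwards, lift and withdraw.

Emit:
{"name": "apply_moves", "arguments": {
  "rows": "-1 -0.002 0 0 0 0 0; -1 -0.002 0 0 0 0 0; -1 0.003 0 0 0 0 0; -1 0.01 0 0 0 0 0; -1 0.016 0 0 0 0 0"
}}

```text
clock: 13.42
tool_pos: [0.5464, -0.0138, 0.1083]
orientation: [1.0, 0.005, -0.001, 0.0]
contact_force: [0.7, -0.8, 0.7]
gripper_width: -0.0002
```

Emit:
{"name": "apply_moves", "arguments": {
  "rows": "-1 0 0 0.02 0 0 0; -1 0 0 0.05 0 0 0; -1 0 0 0.09 0 0 0; -1 0 0 0.13 0 0 0; -1 0 0 0.17 0 0 0"
}}

```text
clock: 14.05
tool_pos: [0.5465, -0.0137, 0.2799]
orientation: [1.0, 0.005, -0.001, 0.0]
contact_force: [0.7, 0.2, 0.6]
gripper_width: 0.0
```

Emit:
{"name": "apply_moves", "arguments": {
  "rows": "-1 -0.03 -0.04 0.02 0 0 0; -1 -0.06 -0.08 0.02 0 0 0; -1 -0.09 -0.12 0.02 0 0 0; -1 -0.12 -0.16 0.02 0 0 0; -1 -0.15 -0.2 0.02 0 0 0"
}}

```text
clock: 14.68
tool_pos: [0.3955, -0.2147, 0.2988]
orientation: [1.0, 0.005, -0.0, -0.0]
contact_force: [1.2, 0.1, 0.5]
gripper_width: -0.0002
```

Emit:
{"name": "apply_moves", "arguments": {
  "rows": "-1 -0.03 -0.04 0 0 0 0; -1 -0.06 -0.08 0 0 0 0; -1 -0.09 -0.12 0 0 0 0; -1 -0.12 -0.16 0 0 0 0; -1 -0.12 -0.16 0 0 0 0"
}}

```text
clock: 15.3
tool_pos: [0.2747, -0.3756, 0.2984]
orientation: [1.0, 0.003, -0.001, -0.0]
contact_force: [0.9, 0.2, 0.2]
gripper_width: 0.0004
```

```bash
python3 - <<'E'
from h import *
import cv2
f=robot.grab_frame("scene");g=f[:,:,::-1]
cv2.imwrite("pics/s4.png",g)
f=robot.grab_frame("top");g=f[:,:,::-1]
cv2.imwrite("pics/t4.png",cv2.resize(g[85:285,180:430],None,fx=3,fy=3,interpolation=cv2.INTER_CUBIC))
s=robot.read_state();print(s["clock"],s["tool_pos"],s["contact_force"])
E
```

```text
15.4 [ 0.2766289  -0.37354247  0.29858899] [-1.06713691  0.17744069 -0.74109874]
```

View pics/s4.png

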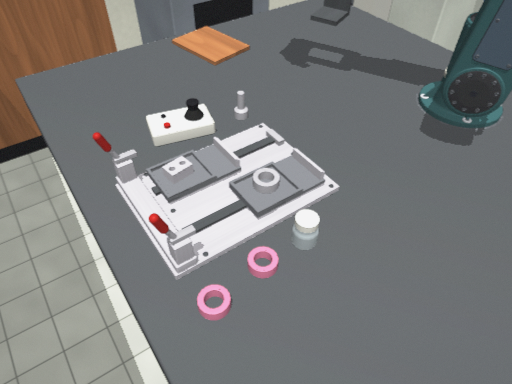

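View pics/t4.png

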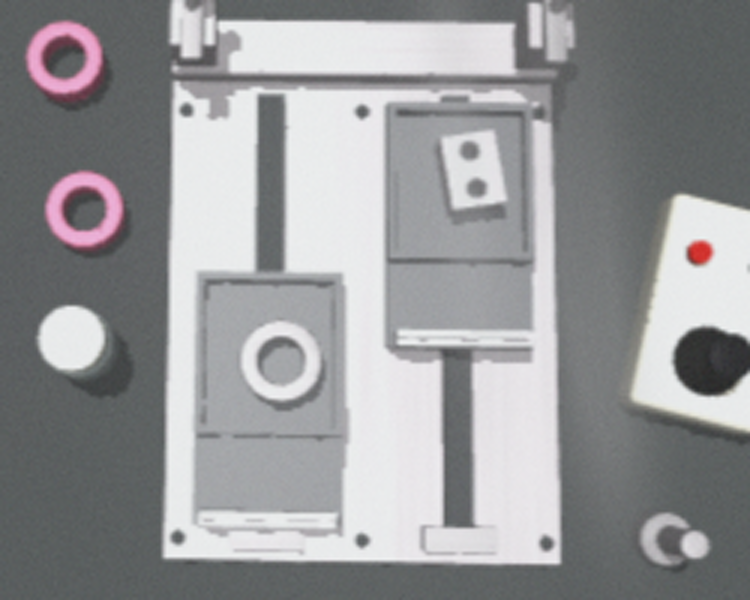

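The top crop shows the right lip at (463,331), with its tray at the rear. The left lip is at (268,514), with its tray against the front stop. Ring and block lie in their nests and the bystanders have not moved. One numeric check before handing in.

```bash
python3 - <<'E'
from h import *
l=bp("top",269.3,256.0,.052);r=bp("top",334.3,195.3,.052)
d=r-l;print(l,r,"rear-face gap along fixture x",d@np.array([1,.011,0]))
E
```

```text
[ 0.52255846 -0.01231251  0.052     ] [ 0.64452259 -0.13837897  0.052     ] rear-face gap along fixture x 0.12057740210292689
```

```bash
python3 -c "
from station import robot
print(robot.sign_off())"
```

```text
the job is handed in; nothing more can be done
None
```

Both trays are where you asked, and I've handed the job in at about 15.4 s of the 42 s allowed. The sign-off gives no verdict.

- **Block's tray (right):** I pushed it home with the shut fingers against the front of its lip. It slid at about 3 N. The last readings at the stop were about 11 N at TCP x 0.624 m (I expected about 0.623), before a final slight press.
- **Ring's tray (left):** I lowered the shut fingertip into the gap behind its lip and drew the tray out. It met the front stop at TCP x 0.533 m (expected about 0.532), where I read about 12 N, again before a final slight press. I then backed the fingertip off the lip, lifted it out and moved the arm clear.

**Last checks:** the two lips measured 120.6 mm apart along the rails in the final top image, against 120 mm nominal. Ring and block lie in their nests, and the jar, plug gauge, pendant and pink rings appear unmoved. No check failed or disagreed.

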